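# Balance a sample bottle with disc weights and the rider

### The arm

A 6-joint arm with a two-finger parallel gripper is mounted at the origin on the work surface. World frame = base frame: x ahead of the robot, y to its left, z up, the work surface at z = 0. Lengths are in m, angles in rad, forces in N, time in s.
With the tool pointing down it reaches from about 0.3 to 0.825 m from the base axis. Payload 5.4 kg.
Tool frame: the origin (TCP) lies at the very end of the fingers, on their centre line; the grasp point (between the pads) lies 19 mm behind it; z points along the fingers, y is the line along which they close (so a half turn about z gives the same grasp; the last joint's range is limited). The gripper opens to 92 mm and grips with 3 to 60 N. Pads are 20 mm wide; open, the fingers measure 128 mm over their backs; the gripper's body (75 mm by 189 mm) begins 69 mm behind the grasp point.
Start: joints at [0.962, 0.158, 1.597, -0, 1.386, -0.21], TCP at [0.223, 0.53, 0.215] pointing down, gripper open.
Joint ranges: [-2.91, 2.91], [-0.94, 2.29], [0.18, 2.7], [-1.29, 4.43], [0.17, 2.64], [-3, 3]. Speed limits (rad/s): [2.57, 2.57, 3.14, 3.14, 3.14, 3.14].

### API

Orientations are given as a 3x3 rotation matrix whose columns are the frame's x, y, z axes.
In Python, from rig import env gives the robot as it stands. The module is installed in compiled form; this text tells all that it offers.
- The arm moves only by the tool jog_arm, never from a script. Its arguments are lists of equal length, an entry for each row: "hand": the gripper's target within -1 to 1 (shut at 1, half-way at 0, fully open at -1); "travel": the shift along the tool's x, y, z in m, a list of three; "turn": the turn about the tool's z in degrees. A call has 1 to 20 rows; each row shifts and turns the commanded pose from where the row before left it, along the tool's axes as they then stand; what a row does not reach is not made up. A row lasts 1/8 s, in which the tool goes at most 62.5 mm and 10.7 degrees, less where a joint would pass 70% of its speed; a pose out of reach is approached as far as the arm can. A call with a gripper value outside its range is refused whole. The fingers move at their own pace and stop on an object; "force" is the grip in N (left out, the last holds). Time passes only in rows, so rows that do not move let the fingers close. It gives the time, the measured TCP pose, the force, the opening and the grip force at its end, in the units of the state.
- env.get_state(): the state, without advancing time (a new reading comes with each control period).
- env.camera(name): name is "side" or "top" or "wrist"; returns a dict with "image" (420x560x3 uint8, red, green, blue), "intrinsics" (3x3 intrinsics, pixels), "k1" (the pictures are not rectified: a ray, as slopes to the right and down, at radius r is drawn at 1 + k1 r^2 times it, then the intrinsics apply), "camera_from_world" (4x4, takes a point from world to camera coordinates); the wrist camera has in their place "tool_from_camera" (4x4, takes a point from camera to tool coordinates, whose origin is the TCP and whose axes are the flange's). Camera axes: x right, y up, looking along -z (the intrinsics and any distortion apply to the point x, -y, -z); pixel columns grow to the right and rows downward; lengths in m; the calibration is good to about 2 mm. A picture is of the moment at which its call begins: read the wrist's pose just before it. There is no depth.
- env.finish_job(): hands the job in; it is judged then, once.
The state is a dict: "time_s": time; "joints": joint angles; "joint_velocities": joint speeds; "effort": joint torques, N m; "tool_pos": TCP position; "eef_rot": TCP orientation; "wrist_force": force on the tool from outside, world axes, zero at the start; "ft_torque": the same for the moment, N m; "grip_width": opening from 0.0 (shut) to 1.0 (fully open); "grip_force": force on a finger pad.
Only numpy, scipy, OpenCV 4.12 (cv2) and the standard library are available. Lean on these libraries where they do the work, as an engineer would, in place of code of your own. Each camera call takes 0.05 s, during which the arm holds its last target. There are 200 camera calls.

### The job

Weigh the filled bottle on the lab balance: thread disc weights one by one over the post on the empty pan (feel for the post with a light touch, it is not quite in the middle), setting each down gently onto the pan without dropping or pressing hard, as many as it takes for that pan to sink below level; then nudge the rider along its rail with light pushes from the side (do not pinch it) until the let-go beam floats level and still. Leave spare discs flat on the bench, the bottle standing in its pan, and the other bench things where they are.

Things in the scene. Friction and masses are not known exactly. Their poses are not given: they have to be found in the camera images.
- balance: two-pan lab balance fixed to the bench; origin on the bench under its middle, x away from the robot, y along the beam: bottle pan at y = +130 mm, weight pan at y = -130 mm. With rider at 0 and empty pans it is level. The bottle's mass is unknown, 300 to 600 g. Base 130 x 230 mm, 32 mm high, under the pans; a scale plate with a pointer stands at x = +45 mm, y = 0, 194 mm high
- beam (a joint): tilt of the beam, rad: 0 level, positive when the weight pan is low, padded stops near -0.1 (bottle side down, where it starts) and +0.1. Pivot 80 mm above the bench. It floats between the stops within about 47 g of unbalance at the pans (0.0021 rad per gram, or 0.0044 rad per mm of rider travel) and settles in 1 to 2 s. Pushing the rider rocks it: read it let go
- rider (a joint): position of the 270 g rider on its rail, m: 0 beside the pivot, grows towards the weight pan (balance -y), 0.12 at the end stop; starts between 0.104 and 0.12. At 0.12 it counts as 249 g on the weight pan, in proportion elsewhere. Slides with about 1.5 N friction and stays where it is left
- rider_top (a point): centre of the top face of the rider, an upright steel block 26 mm (balance x) by 30 mm (along the rail, balance y) by 58 mm high, on a thin rail along balance y at x = -95 mm. This point is 48 mm above the rail's centre line, which lies 80 mm above the bench at level; the rail is 10 mm high and tilts with the beam (its ends rise or fall 14 mm), so keep fingers clear of it: push the block's end faces near the top
- rider_block: the rider's block again; origin on the rail's centre line, 48 mm below point rider_top. Fingers may push it with at most 18 N
- weight_pan: weight pan: level 120 mm steel plate, moves only up and down; origin at the centre of its top face, 115 mm above the bench at beam level, +-13 mm at the stops. Its fixed upright post (12 mm diameter, 50 mm tall, tip chamfered 1.5 mm) is clamped in a slot up to 7 mm from this point, either way along balance x: find it by feel. At most 18 N on pan or post: touch it slower than 20 mm/s. Two discs are always enough
- load_spot (a point): centre of the top face of the load pan, where the bottle stands
- bottle: closed lab bottle, 66 mm diameter, 125 mm high, standing upright on the load pan; origin at the centre of its underside; not to be handled
- disc0_mid (a point): loose bored steel disc weight, 200 g, 48 mm diameter, 16 mm thick, with a 14 mm through hole; starts flat on the bench. All three are alike and stack on the post, underside of the first on the pan. This point: its centre, half-way up (8 mm above its underside)
- disc1_mid (a point): loose bored steel disc weight, 200 g, 48 mm diameter, 16 mm thick, with a 14 mm through hole; starts flat on the bench. All three are alike and stack on the post, underside of the first on the pan. This point: its centre, half-way up (8 mm above its underside)
- disc2_mid (a point): loose bored steel disc weight, 200 g, 48 mm diameter, 16 mm thick, with a 14 mm through hole; starts flat on the bench. All three are alike and stack on the post, underside of the first on the pan. This point: its centre, half-way up (8 mm above its underside)
- tube_rack: bystander: green tube rack, 85 x 200 mm, 93 mm high with the tubes, origin under its centre
- reagent: bystander: small jar with a red cap, 60 mm diameter, 110 mm high, origin under its centre
- tip_box: bystander: pipette tip box with a clear lid, 88 x 123 mm, 76 mm high, origin under its centre
Things that resemble listed ones, but are neither listed nor needed, are in the scene too. Leave any green look-alike of the part that bears disc1_mid alone.

How it is judged:
On the way:
1. a disc is seated over the post and let go ((((horizontal distance between disc0_mid and weight_pan below 0.012 m and z of disc0_mid in the frame of weight_pan between 0.004 and 0.044 m and angle between disc0_mid's own z axis and vertical below 0.08 rad) and z of disc0_mid in the frame of weight_pan below 0.012 m and contact force between the fingers and disc0 below 0.05 N) or ((horizontal distance between disc1_mid and weight_pan below 0.012 m and z of disc1_mid in the frame of weight_pan between 0.004 and 0.044 m and angle between disc1_mid's own z axis and vertical below 0.08 rad) and z of disc1_mid in the frame of weight_pan below 0.012 m and contact force between the fingers and disc1 below 0.05 N) or ((horizontal distance between disc2_mid and weight_pan below 0.012 m and z of disc2_mid in the frame of weight_pan between 0.004 and 0.044 m and angle between disc2_mid's own z axis and vertical below 0.08 rad) and z of disc2_mid in the frame of weight_pan below 0.012 m and contact force between the fingers and disc2 below 0.05 N))), for 0.2 s.
At the end, for the whole second after the job is handed in: The beam floats within 0.02 rad of level, still (under 0.03 rad/s); one or more discs sit flat on the post (within 12 mm of the pan's centre), the others there too or flat on the bench; the bottle stands upright within 20 mm of the middle of its pan (value of joint beam between -0.02 and 0.02 rad and velocity of joint beam between -0.03 and 0.03 rad/s and ((horizontal distance between disc0_mid and weight_pan below 0.012 m and z of disc0_mid in the frame of weight_pan between 0.004 and 0.044 m and angle between disc0_mid's own z axis and vertical below 0.08 rad) or (horizontal distance between disc1_mid and weight_pan below 0.012 m and z of disc1_mid in the frame of weight_pan between 0.004 and 0.044 m and angle between disc1_mid's own z axis and vertical below 0.08 rad) or (horizontal distance between disc2_mid and weight_pan below 0.012 m and z of disc2_mid in the frame of weight_pan between 0.004 and 0.044 m and angle between disc2_mid's own z axis and vertical below 0.08 rad)) and ((horizontal distance between disc0_mid and weight_pan below 0.012 m and z of disc0_mid in the frame of weight_pan between 0.004 and 0.044 m and angle between disc0_mid's own z axis and vertical below 0.08 rad) or (height (world z) of disc0_mid below 0.012 m and angle between disc0_mid's own z axis and vertical below 0.08 rad)) and ((horizontal distance between disc1_mid and weight_pan below 0.012 m and z of disc1_mid in the frame of weight_pan between 0.004 and 0.044 m and angle between disc1_mid's own z axis and vertical below 0.08 rad) or (height (world z) of disc1_mid below 0.012 m and angle between disc1_mid's own z axis and vertical below 0.08 rad)) and ((horizontal distance between disc2_mid and weight_pan below 0.012 m and z of disc2_mid in the frame of weight_pan between 0.004 and 0.044 m and angle between disc2_mid's own z axis and vertical below 0.08 rad) or (height (world z) of disc2_mid below 0.012 m and angle between disc2_mid's own z axis and vertical below 0.08 rad)) and horizontal distance between bottle and load_spot below 0.02 m and angle between bottle's own z axis and vertical below 0.1 rad); the robot touches nothing.
It fails at once if a disc is dropped or pressed on the weight pan or its post with more than 18 N (contact force between any of disc0, disc1, disc2 and weight_pan above 18 N).
It fails at once if the fingers press the weight pan or its post with more than 18 N (contact force between the fingers and weight_pan above 18 N).
It fails at once if the rider is pinched or pushed with more than 18 N (contact force between the fingers and rider_block above 18 N).
It fails at once if the bottle is touched by the robot (contact force between the arm and bottle above 1 N).
It fails at once if a bystander is moved by more than 20 mm (distance of any of tube_rack, reagent, tip_box from where it was at the start of the episode above 0.02 m).
It also fails if it takes over 72 s, if anything falls off the work surface, if the arm or the gripper's body presses on something with over 40 N, if the wrist force passes 120 N, or if a joint passes its speed limit or range.

## Working session

There is one attempt and no reset: what is moved stays moved. The work goes in short steps, Python scripts to look and compute and a tool call to move; the robot and the scene stay as the last step left them, time stands still between calls to the robot, and variables do not carry over. Pictures are saved under pics/ and viewed, at most 10 in all, crops included, and the job is handed in when it is done.

Besides the shell and the picture viewer there is one more tool, called after ">>>" as name([rows], argument=value, ...), one row to a line, values as JSON. jog_arm: Moves the arm, as the interface text tells. Its arguments: {"type":"object","properties":{"hand":{"type":"array","items":{"type":"number"}},"travel":{"type":"array","items":{"type":"array","items":{"type":"number"}}},"turn":{"type":"array","items":{"type":"number"}},"force":{"type":"number"}},"required":["hand","travel","turn"]}

```bash
mkdir -p pics; cat > h.py <<'E'
import numpy as np, cv2, json
from rig import env
def snap(n,f):
    s=env.get_state(); c=env.camera(n); cv2.imwrite('pics/'+f+'.png',c['image'][:,:,::-1])
    T=None
    if n=='wrist':
        W=np.eye(4);W[:3,:3]=s['eef_rot'];W[:3,3]=s['tool_pos'];T=W@np.array(c['tool_from_camera'])
    else: T=np.linalg.inv(np.array(c['camera_from_world']))
    np.savez('pics/'+f+'.npz',K=c['intrinsics'],k1=c['k1'],T=T)
    return c['image']
def ray(f,u,v):
    d=np.load('pics/'+f+'.npz');K=d['K'];k=float(d['k1'])
    x=(u-K[0,2])/K[0,0];y=(v-K[1,2])/K[1,1]
    a,b=x,y
    for _ in range(30):
        q=1+k*(a*a+b*b);a,b=x/q,y/q
    T=d['T'];return T[:3,3],T[:3,:3]@np.array([a,-b,-1])
def onz(f,u,v,z):
    o,r=ray(f,u,v);return o+r*(z-o[2])/r[2]
def proj(f,p):
    d=np.load('pics/'+f+'.npz');K=d['K'];k=float(d['k1']);T=np.linalg.inv(d['T'])
    c=T[:3,:3]@np.array(p)+T[:3,3];a,b=c[0]/-c[2],-c[1]/-c[2];q=1+k*(a*a+b*b)
    return K[0,0]*a*q+K[0,2],K[1,1]*b*q+K[1,2]
E
python3 - <<'E'
from h import *
a=snap('top','top0');b=snap('side','side0');c=snap('wrist','w0')
for f in('top0','side0','w0'):
    d=np.load('pics/'+f+'.npz');print(f,d['K'].tolist(),d['k1'],d['T'].round(3).tolist())
s=env.get_state();print(s['time_s'],s['tool_pos'],np.array(s['eef_rot']).round(3).tolist(),s['grip_width'])
E
```

```text
top0 [[418.4836626003696, 0.0, 276.75052353819245], [0.0, 418.4836626003696, 211.02456666332617], [0.0, 0.0, 1.0]] 0.02062106649004546 [[0.024, 0.998, -0.06, 0.457], [-0.999, 0.022, -0.028, 0.009], [-0.026, 0.061, 0.998, 1.284], [0.0, 0.0, 0.0, 1.0]]
side0 [[528.5691196015715, 0.0, 280.6411891962142], [0.0, 528.5691196015715, 207.4630096701563], [0.0, 0.0, 1.0]] 0.061658438150921535 [[0.853, 0.375, -0.364, 0.111], [-0.522, 0.624, -0.581, -0.688], [0.009, 0.686, 0.728, 0.991], [0.0, 0.0, 0.0, 1.0]]
w0 [[348.05144885728004, 0.0, 283.776129351321], [0.0, 348.05144885728004, 211.6922977207693], [0.0, 0.0, 1.0]] -0.041987051563199485 [[0.387, -0.893, -0.23, 0.159], [0.922, 0.374, 0.097, 0.556], [-0.001, -0.25, 0.968, 0.385], [0.0, 0.0, 0.0, 1.0]]
0.15 [0.22301562 0.52947239 0.21386472] [[-0.922, 0.388, -0.001], [0.388, 0.922, -0.001], [0.0, -0.001, -1.0]] 0.9990446951352643
```

View pics/top0.png

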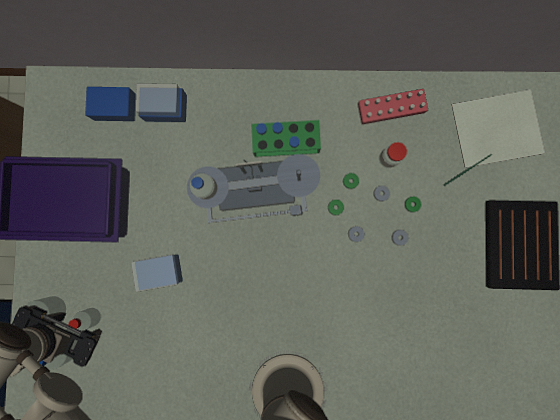

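View pics/side0.png

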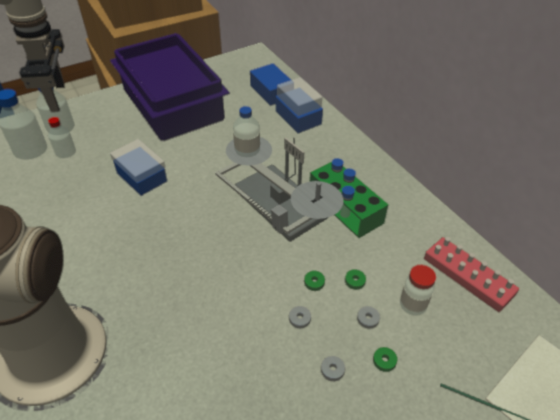

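The top view shows three steel grey rings at (382,193), (357,234), (400,238) and three green look-alikes at (351,181), (336,207), (413,204). The grey ones fit "steel disc". The weight pan is at (299,176), its post at about (298,175), the rider at (296,210) and the bottle at (200,184). I'll confirm with one enlarged crop.

```bash
python3 - <<'E'
from h import *
i=cv2.imread('pics/top0.png')[140:260,180:430]
cv2.imwrite('pics/crop0.png',cv2.resize(i,None,fx=3.2,fy=3.2,interpolation=cv2.INTER_CUBIC))
# refine disc centres by background difference
im=cv2.GaussianBlur(cv2.imread('pics/top0.png'),(3,3),0).astype(float)
for u,v in((382,193),(357,234),(400,238)):
    p=im[v-14:v+15,u-14:u+15]; bg=np.median(p.reshape(-1,3),0)
    m=(np.abs(p-bg).max(2)>14).astype(np.uint8)
    n,l,st,ce=cv2.connectedComponentsWithStats(m); k=1+st[1:,4].argmax()
    x,y,w,h=st[k,:4]; cu,cv_=ce[k][0]+u-14,ce[k][1]+v-14
    print((u,v),st[k],(cu,cv_),onz('top0',cu,cv_,.012))
E
```

```text
(382, 193) [  5   7  16  16 193] (np.float64(380.62176165803106), np.float64(193.16062176165804)) [ 0.59460926 -0.2685799   0.012     ]
(357, 234) [  5   6  17  16 188] (np.float64(355.4414893617021), np.float64(233.59574468085106)) [ 0.47049222 -0.19430644  0.012     ]
(400, 238) [  5   6  17  15 181] (np.float64(398.6022099447514), np.float64(236.84530386740332)) [ 0.46383238 -0.32325766  0.012     ]
```

View pics/crop0.png

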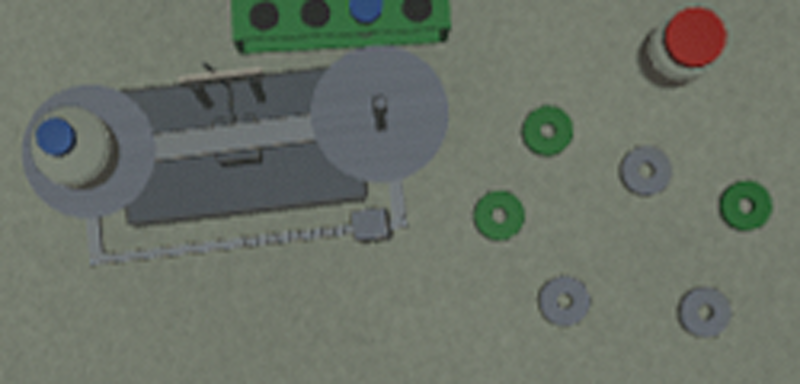

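```bash
python3 - <<'E'
from h import *
c=lambda u,v:(u/3.2+180-.34,v/3.2+140-.34)
wp=onz('top0',*c(379,114),.128); bp=onz('top0',*c(89,151),.102)
d=bp-wp; print('wpan',wp,'bpan',bp,'len',np.hypot(*d[:2]),'yaw',np.degrees(np.arctan2(-d[0],d[1])))
print('posttip',onz('top0',*c(379.5,99),.178),'rider top',onz('top0',*c(370,216),.138))
for u,v in((381.6,193.1),(356.3,234.1),(400,237.5)): print(onz('top0',u-.3,v-.3,.016))
print('jar',onz('top0',397,151,.11))
print('green',onz('top0',336,207,.016),onz('top0',351,181,.016),onz('top0',413,204,.016))
# side-view proj checks
for p in (wp,bp): print(proj('side0',p))
for u,v in((300,317),(369,317),(333,368)): print('side',onz('side0',u,v,.016))
print('side pan',onz('side0',317,200,.128))
E
```

```text
wpan [ 0.62724141 -0.01537566  0.128     ] bpan [0.59274795 0.24141035 0.102     ] len 0.25909236237059136 yaw 7.65061153851868
posttip [ 0.63243399 -0.01446155  0.178     ] rider top [ 0.5376486  -0.00927741  0.138     ]
[ 0.595312   -0.26972533  0.016     ]
[ 0.46987661 -0.19534258  0.016     ]
[ 0.46283029 -0.32546917  0.016     ]
jar [ 0.70381829 -0.29157731  0.11      ]
green [ 0.54938239 -0.13424767  0.016     ] [ 0.62938385 -0.17831227  0.016     ] [ 0.56341459 -0.36442671  0.016     ]
(np.float64(316.27860739550147), np.float64(198.06282912052333))
(np.float64(248.66431655407322), np.float64(148.8413258814763))
side [ 0.46688189 -0.20197327  0.016     ]
side [ 0.59212942 -0.27715539  0.016     ]
side [ 0.46012641 -0.33141266  0.016     ]
side pan [ 0.62519041 -0.02132604  0.128     ]
```

>>> jog_arm([
  [-0.0363,-0.041,0],
  [-0.0363,-0.041,0],
  [-0.0363,-0.041,0],
  [-0.0363,-0.041,0],
  [-0.0363,-0.041,0],
  [-0.0363,-0.041,0],
  [-0.0363,-0.041,0],
  [-0.0363,-0.041,0.012],
  [-0.0363,-0.041,0.012],
  [-0.0363,-0.041,0.012],
  [-0.0363,-0.041,0.012],
  [-0.0363,-0.041,0.012],
  [-0.0363,-0.041,0.012],
  [-0.0363,-0.041,0.012],
  [0,0,0],
  [0,0,0],
  [0,0,0],
  [0,0,0],
  [0,0,0],
  [0,0,0],
], hand=[-0.5,-0.5,-0.5,-0.5,-0.5,-0.5,-0.5,-0.5,-0.5,-0.5,-0.5,-0.5,-0.5,-0.5,-0.5,-0.5,-0.5,-0.5,-0.5,-0.5], turn=[0,0,0,0,0,0,0,0,0,0,0,0,0,0,9.93,9.93,9.93,9.93,9.93,9.93])

```text
time_s: 2.65
tool_pos: [0.4685, -0.1963, 0.1303]
eef_rot: [[-0.126, 0.992, -0.001], [0.992, 0.126, 0.0], [0.0, -0.0, -1.0]]
wrist_force: [-0.2, 0.5, 0.8]
grip_width: 0.75
grip_force: 0.0
```

```bash
cat >> h.py <<'E'
def st():
    s=env.get_state();R=np.array(s['eef_rot']);print('t',s['time_s'],'p',np.round(s['tool_pos'],4),'yaw',np.degrees(np.arctan2(R[1,1],R[0,1])).round(2),'F',np.round(s['wrist_force'],2),'w',round(s['grip_width'],3),'gf',round(s['grip_force'],2))
    return s
def tool(p):
    s=env.get_state();return np.array(s['eef_rot']).T@(np.array(p)-s['tool_pos'])
E
python3 - <<'E'
from h import *
st();snap('wrist','w1')
E
```

```text
t 2.65 p [ 0.4685 -0.1963  0.1303] yaw 7.24 F [-0.19  0.45  0.77] w 0.75 gf 0.0
```

View pics/w1.png

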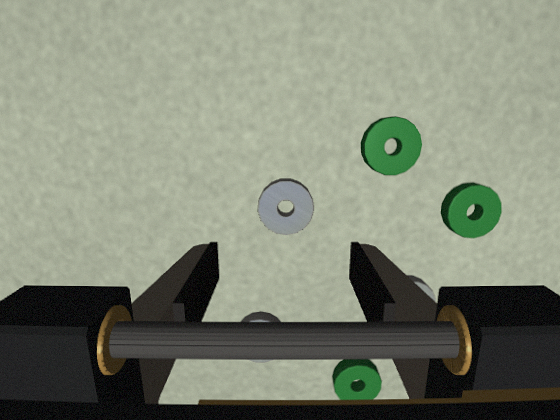

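The wrist view shows the grey disc's hole centre at (286,206.5), with the fingertips symmetric at about (284,243).

```bash
python3 - <<'E'
from h import *
im=cv2.imread('pics/w1.png');p=im[170:245,245:328].astype(int)
m=((p[:,:,0]>p[:,:,1]+2)).astype(np.uint8)
n,l,s,c=cv2.connectedComponentsWithStats(m);k=1+s[1:,4].argmax();x,y,w,h=s[k,:4];print(s[k])
P=onz('w1',245+x+w/2-.5,170+y+h/2-.5,.013);print('bbox',P,tool(P))
P=onz('w1',285.7,206,.016);print('hole',P,tool(P)); print('tcp',proj('w1',env.get_state()['tool_pos']))
E
```

```text
[  14   12   52   45 1285]
bbox [ 0.46932872 -0.19468395  0.013     ] [0.00141689 0.0010464  0.11729738]
hole [ 0.47045936 -0.19557887  0.016     ] [0.00039323 0.0020593  0.11429648]
tcp (np.float64(282.99703753015507), np.float64(257.4121113023851))
```

>>> jog_arm([
  [0.0005,0.002,0.04],
  [0,0,0.04],
  [0,0,0.03],
  [0,0,0.01],
  [0,0,0.006],
  [0,0,0],
  [0,0,0],
  [0,0,0],
  [0,0,0],
  [0,0,0],
  [0,0,-0.049],
  [0,0,-0.049],
  [0,0,-0.049],
  [0,0,-0.049],
  [0.02,0.0367,0],
  [0.02,0.0367,0],
  [0.02,0.0367,0],
  [0.02,0.0367,0],
  [0.02,0.0367,0],
], hand=[-0.5,-0.5,-0.5,-0.5,-0.5,-0.5,0.2,0.2,0.2,0.2,0.2,0.2,0.2,0.2,0.2,0.2,0.2,0.2,0.2], turn=[0,0,0,0,0,0,0,0,0,0,0,0,0,0,0,0,0,0,0], force=20)

```text
time_s: 5.08
tool_pos: [0.64, -0.0712, 0.1996]
eef_rot: [[-0.132, 0.991, -0.001], [0.991, 0.132, 0.001], [0.001, -0.001, -1.0]]
wrist_force: [0.4, -1.0, -1.0]
grip_width: 0.517
grip_force: 20.0
```

```bash
python3 - <<'E'
from h import *
st();snap('wrist','w2')
E
```

```text
t 5.075 p [ 0.64   -0.0712  0.1996] yaw 7.58 F [ 0.38 -1.04 -1.02] w 0.517 gf 20.0
```

View pics/w2.png

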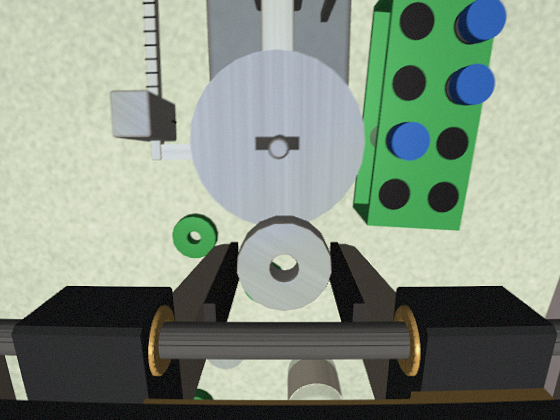

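The wrist view shows the disc held level with its hole's top rim centred at (284,266), the post tip at (279,148), the pan's centre at about (277,138) and the rider's top face at about (130,114).

```bash
python3 - <<'E'
from h import *
im=cv2.imread('pics/w2.png');a=im[120:175,250:310];b=im[205:320,230:340]
cv2.imwrite('pics/c2.png',np.hstack([cv2.resize(a,(400,366),interpolation=2),cv2.resize(b,(350,366),interpolation=2)]))
for n,u,v,z in(('hole',284,266,.2113),('disc',284,262.5,.2113),('post',279,147.5,.178),('pan',277.5,137.5,.128),('rider',130.5,114,.139)):
    P=onz('w2',u,v,z);print(n,P.round(4),tool(P).round(4))
E
```

```text
hole [ 0.6405 -0.0709  0.2113] [-0.0027 -0.0027 -0.0121]
disc [ 0.6403 -0.0691  0.2113] [-0.0009 -0.0027 -0.0121]
post [ 0.6304 -0.0164  0.178 ] [ 0.0525 -0.0055  0.0214]
pan [ 0.6282 -0.0133  0.128 ] [ 0.0557 -0.0073  0.0714]
rider [ 0.5318 -0.0103  0.139 ] [ 0.0717 -0.1025  0.0602]
```

View pics/c2.png

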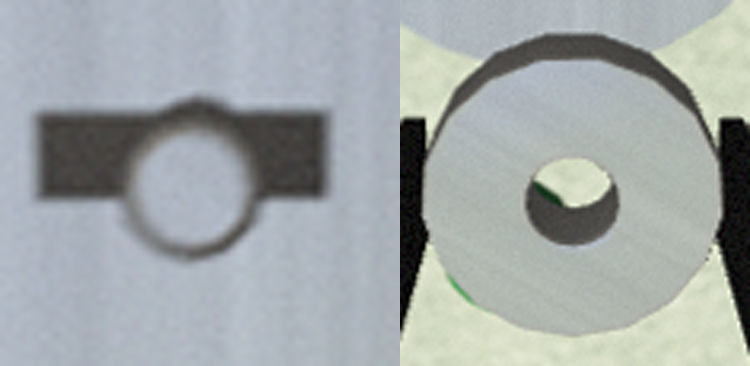

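```bash
python3 - <<'E'
from h import *
P0=np.array([.64,-.0712,.1996])
h=onz('w2',283.8,267.2,.2113);p=onz('w2',278.4,147.8,.178)
s=st();R=np.array(s['eef_rot']);print(h,p,'hole off',R.T@(h-P0),'move', R.T@(p-h), 'from now',R.T@(p-(h-P0)-s['tool_pos']))
E
```

```text
t 5.125 p [ 0.6429 -0.0678  0.1992] yaw 7.72 F [-3.52  2.12 -1.17] w 0.518 gf 20.0
[ 0.64049607 -0.0715715   0.2113    ] [ 0.63009385 -0.01661282  0.178     ] hole off [-0.00040116  0.00046728 -0.01170021] move [ 0.05576189 -0.0030023   0.03345371] from now [ 0.05278289 -0.00630578  0.03305987]
```

>>> jog_arm([
  [0.018,-0.001,0],
  [0.018,-0.001,0],
  [0.018,-0.001,0.005],
  [0,0,0.005],
  [0,0,0],
], hand=[0.2,0.2,0.2,0.2,0.2], turn=[0,0,0,0,0])

```text
time_s: 5.75
tool_pos: [0.6287, -0.0194, 0.1899]
eef_rot: [[-0.132, 0.991, -0.001], [0.991, 0.132, -0.0], [-0.0, -0.001, -1.0]]
wrist_force: [0.6, -0.2, -2.0]
grip_width: 0.516
grip_force: 20.0
```

```bash
python3 - <<'E'
from h import *
h=np.array([ 0.64049607,-0.0715715,0.2113])-[.64,-.0712,.1996];p=np.array([0.63009385,-0.01661282,0.178])
s=st();R=np.array(s['eef_rot']);print(R.T@(p-h-s['tool_pos']))
E
```

```text
t 5.75 p [ 0.6287 -0.0194  0.1899] yaw 7.57 F [ 0.59 -0.16 -1.96] w 0.516 gf 20.0
[0.0030486  0.00137719 0.02360225]
```

>>> jog_arm([
  [0.003,0.0015,0],
  [0,0,0.002],
  [0,0,0.002],
  [0,0,0.002],
  [0,0,0.002],
  [0,0,0.002],
  [0,0,0.002],
  [0,0,0],
], hand=[0.2,0.2,0.2,0.2,0.2,0.2,0.2,0.2], turn=[0,0,0,0,0,0,0,0])

```text
time_s: 6.75
tool_pos: [0.6302, -0.016, 0.1783]
eef_rot: [[-0.132, 0.991, -0.001], [0.991, 0.132, 0.0], [0.0, -0.001, -1.0]]
wrist_force: [-0.8, 0.6, -2.1]
grip_width: 0.518
grip_force: 20.0
```

```bash
python3 - <<'E'
from h import *
st();snap('wrist','w3')
im=cv2.imread('pics/w3.png');cv2.imwrite('pics/c3.png',cv2.resize(im[170:330,200:370],None,fx=3.5,fy=3.5,interpolation=2))
E
```

```text
t 6.75 p [ 0.6302 -0.016   0.1783] yaw 7.57 F [-0.84  0.58 -2.08] w 0.518 gf 20.0
```

View pics/c3.png

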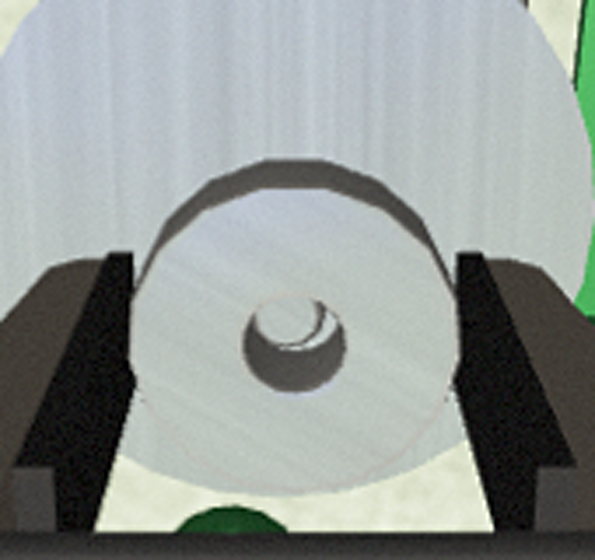

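The post tip shows inside the hole at crop (288,318), about 0.8 mm left of the hole's centre, with no contact force. I'll correct that and lower.

>>> jog_arm([
  [-0.0003,-0.0008,0],
  [0,0,0.001],
  [0,0,0.002],
  [0,0,0.002],
  [0,0,0.0024],
  [0,0,0.0024],
  [0,0,0.0024],
  [0,0,0.0024],
  [0,0,0.0024],
  [0,0,0],
], hand=[0.2,0.2,0.2,0.2,0.2,0.2,0.2,0.2,0.2,0.2], turn=[0,0,0,0,0,0,0,0,0,0])

```text
time_s: 8.05
tool_pos: [0.6295, -0.0164, 0.1613]
eef_rot: [[-0.132, 0.991, -0.0], [0.991, 0.132, 0.0], [0.0, -0.0, -1.0]]
wrist_force: [0.9, 0.1, -3.0]
grip_width: 0.516
grip_force: 20.0
```

>>> jog_arm([
  [0,0,0.0024],
  [0,0,0.0024],
  [0,0,0.0024],
  [0,0,0.0024],
  [0,0,0.0024],
  [0,0,0.0024],
  [0,0,0.0024],
  [0,0,0.0024],
  [0,0,0.0024],
  [0,0,0.0024],
  [0,0,0],
], hand=[0.2,0.2,0.2,0.2,0.2,0.2,0.2,0.2,0.2,0.2,0.2], turn=[0,0,0,0,0,0,0,0,0,0,0])

```text
time_s: 9.43
tool_pos: [0.6294, -0.0164, 0.1373]
eef_rot: [[-0.132, 0.991, -0.0], [0.991, 0.132, 0.0], [0.0, -0.0, -1.0]]
wrist_force: [0.3, 0.6, -1.8]
grip_width: 0.518
grip_force: 20.0
```

>>> jog_arm([
  [0,0,0.001],
  [0,0,0.001],
  [0,0,0.001],
  [0,0,0.001],
  [0,0,0.001],
  [0,0,0],
], hand=[0.2,0.2,0.2,0.2,0.2,0.2], turn=[0,0,0,0,0,0])

```text
time_s: 10.18
tool_pos: [0.6296, -0.0165, 0.1327]
eef_rot: [[-0.132, 0.991, 0.0], [0.991, 0.132, -0.0], [-0.0, 0.0, -1.0]]
wrist_force: [-0.5, -0.8, -0.6]
grip_width: 0.513
grip_force: 20.0
```

>>> jog_arm([
  [0,0,0.0007],
  [0,0,0],
  [0,0,0],
  [0,0,0],
  [0,0,0],
  [0,0,-0.005],
  [0,0,-0.03],
  [0,0,-0.03],
], hand=[0.2,0.2,-0.3,-0.3,-0.3,-0.3,-0.3,-0.3], turn=[0,0,0,0,0,0,0,0])

```text
time_s: 11.18
tool_pos: [0.6295, -0.0164, 0.1978]
eef_rot: [[-0.132, 0.991, -0.0], [0.991, 0.132, 0.0], [0.0, -0.0, -1.0]]
wrist_force: [-0.5, -0.4, -0.7]
grip_width: 0.651
grip_force: 0.0
```

```bash
python3 - <<'E'
from h import *
st();snap('wrist','w4')
E
```

```text
t 11.175 p [ 0.6295 -0.0164  0.1978] yaw 7.57 F [-0.53 -0.38 -0.65] w 0.651 gf 0.0
```

View pics/w4.png

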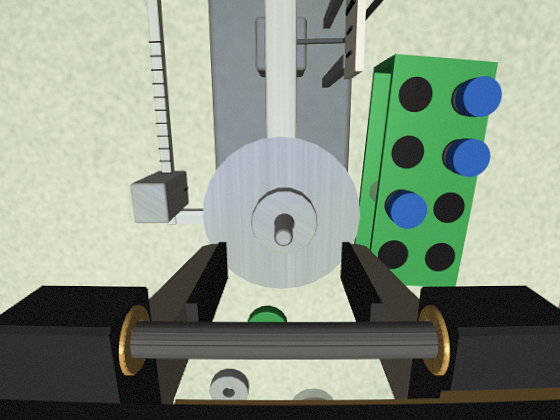

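The disc sits flat on the pan around the post; the post tip is at (283,238), the pan spans columns 203–360, and the rider's top is at about (151,202). I'll check how low the pan is from its apparent size.

```bash
python3 - <<'E'
from h import *
from scipy.optimize import brentq
for f,l,r,v in(('w2',190,365,137),('w4',203.5,360,213)):
    g=lambda z:np.linalg.norm(onz(f,l,v,z)-onz(f,r,v,z))-.120
    z=brentq(g,.05,.2);print(f,z,onz(f,(l+r)/2,v,z))
for z in(.178,.152):print(onz('w4',283,238,z))
print('rider',onz('w4',151,203,.139),onz('w4',151,203,.117))
i=cv2.imread('pics/w4.png').astype(int)
for v in(205,213,220):print(i[v,195:212].mean(1).round(), i[v,352:368].mean(1).round())
E
```

```text
w2 0.1280490857637969 [ 0.62820445 -0.01299885  0.12804909]
w4 0.11141334907624634 [ 0.62814703 -0.01499913  0.11141335]
[ 0.62891189 -0.01242021  0.178     ]
[ 0.63002688 -0.02117505  0.152     ]
rider [ 0.53798448 -0.01273468  0.139     ] [ 0.5300734  -0.01891696  0.117     ]
[215. 216. 216. 221. 220. 218. 216. 218. 205. 191. 194. 194. 200. 194.
 193. 193. 190.] [180. 182. 182. 184. 181. 185. 184. 110. 115. 119. 117. 120. 119. 118.
 117. 119.]
[221. 221. 221. 221. 221. 223. 221. 216. 200. 192. 190. 189. 192. 195.
 194. 191. 189.] [183. 179. 183. 182. 181. 183. 184. 170. 122. 113. 116. 117. 114. 119.
 116. 115.]
[217. 214. 218. 215. 215. 217. 218. 220. 203. 189. 190. 191. 196. 194.
 189. 191. 188.] [181. 181. 183. 186. 183. 183. 184. 143. 113. 114. 112. 117. 113. 117.
 118. 115.]
```

>>> jog_arm([
  [-0.012,-0.024,0],
  [-0.012,-0.024,0],
  [-0.012,-0.024,0],
  [-0.0115,-0.024,0],
  [0,0,0],
  [0,0,0],
  [0,0,0],
  [0,0,0],
  [0,0,0],
], hand=[1,1,1,1,1,1,1,1,1], turn=[0,0,0,0,0,0,0,0,0])

```text
time_s: 12.35
tool_pos: [0.5409, -0.076, 0.1968]
eef_rot: [[-0.132, 0.991, -0.0], [0.991, 0.132, 0.0], [0.0, -0.0, -1.0]]
wrist_force: [-0.2, 0.4, 0.3]
grip_width: 0.007
grip_force: 0.0
```

```bash
python3 - <<'E'
from h import *
st();snap('wrist','w5')
E
```

```text
t 12.35 p [ 0.5409 -0.076   0.1968] yaw 7.59 F [-0.16  0.4   0.32] w 0.007 gf 0.0
```

View pics/w5.png

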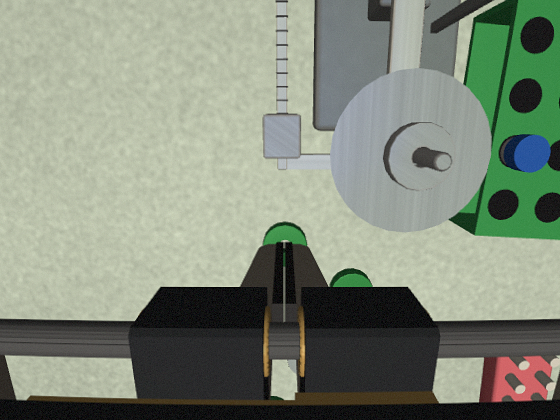

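The rider's top face is at (281,136), the weight pan spans columns 331–492 and rows 67–232, and the disc is on the post. I'll fit the pan circle for its height.

```bash
cat >> h.py <<'E'
from scipy.optimize import least_squares
def panfit(f,g=(.628,-.0145,.115),verbose=1):
    im=cv2.GaussianBlur(cv2.imread('pics/'+f+'.png'),(3,3),0).astype(np.float32)
    pts=[];A=np.linspace(0,2*np.pi,180,endpoint=False);x=np.array(g)
    def P(x,a,r=.06):return proj(f,[x[0]+r*np.cos(a),x[1]+r*np.sin(a),x[2]])
    for it in range(3):
        pts=[]
        R=np.linspace(.053,.067,57) if it==0 else np.linspace(.0565,.0635,57)
        for a in A:
            uv=np.array([P(x,a,r) for r in R],np.float32)
            if uv[:,0].max()>555 or uv[:,1].max()>290 or uv.min()<2: continue
            s=cv2.remap(im,uv[None,:,0].copy(),uv[None,:,1].copy(),1)[0]
            d=np.abs(s[6:]-s[:-6]).sum(1);k=d.argmax()
            if d[k]>25: pts.append((a,*uv[k+3]))
        q=np.array(pts)
        def res(x):
            pu=np.array([P(x,a) for a in q[:,0]]);pn=np.array([P(x,a,.0601) for a in q[:,0]])
            n=pn-pu;n/=np.linalg.norm(n,axis=1)[:,None];return ((q[:,1:]-pu)*n).sum(1)
        o=least_squares(res,x,loss='soft_l1',f_scale=.5);x=o.x
    if verbose: print(f,'pan',x.round(4),'n',len(q),'med|r|',np.median(abs(res(x))).round(3),'tilt~',((.115-x[2])/.13).round(4))
    return x
E
python3 - <<'E'
from h import *
panfit('w2');panfit('w4');panfit('w5')
u,v=280.5,136
for z in(.116,.128):
    P=onz('w5',u,v,z);d=P[:2]-[.6108,.1148];t=np.radians(7.6);print(P.round(4),'bal',np.cos(t)*d[0]+np.sin(t)*d[1],-np.sin(t)*d[0]+np.cos(t)*d[1])
E
```

```text
w2 pan [ 0.6284 -0.0169  0.1279] n 149 med|r| 0.234 tilt~ -0.0992
w4 pan [ 0.6279 -0.0175  0.1124] n 152 med|r| 0.209 tilt~ 0.0196
w5 pan [ 0.6281 -0.0173  0.1107] n 163 med|r| 0.188 tilt~ 0.0334
[ 0.5311 -0.0173  0.116 ] bal -0.09643716917221154 -0.12036065243382216
[ 0.5312 -0.0168  0.128 ] bal -0.09633054792140122 -0.11991265062859269
```

>>> jog_arm([
  [0,-0.002,0.03],
  [0,0,0.03],
  [0,0,0.0285],
  [0.01,0,0],
  [0.01,0,0],
  [0.009,0,0],
  [0.003,0,0],
  [0.003,0,0],
  [0.003,0,0],
  [0.003,0,0],
], hand=[1,1,1,1,1,1,1,1,1,1], turn=[0,0,0,0,0,0,0,0,0,0])

```text
time_s: 13.65
tool_pos: [0.5336, -0.0362, 0.1087]
eef_rot: [[-0.131, 0.991, 0.001], [0.991, 0.131, -0.001], [-0.001, 0.001, -1.0]]
wrist_force: [-0.1, -1.0, 0.2]
grip_width: 0.002
grip_force: 0.8
```

>>> jog_arm([
  [0.0025,0,0],
  [0,0,0],
  [-0.003,0,0],
  [-0.0205,0,0],
  [-0.02,0,-0.02],
  [0,0,-0.034],
  [0,0,-0.0345],
  [0,0,0],
  [0,0,0],
  [0,0,0],
  [0,0,0],
  [0,0,0],
  [0,0,0],
  [0,0,0],
  [0,0,0],
  [0,0,0],
  [0,0,0],
  [0,0,0],
  [0,0,0],
], hand=[1,1,1,1,1,1,1,1,1,1,1,1,1,1,1,1,1,1,1], turn=[0,0,0,0,0,0,0,0,0,0,0,0,0,0,0,0,0,0,0])

```text
time_s: 16.02
tool_pos: [0.5387, -0.0765, 0.1969]
eef_rot: [[-0.132, 0.991, 0.0], [0.991, 0.132, -0.0], [-0.0, 0.0, -1.0]]
wrist_force: [0.5, -0.0, -0.8]
grip_width: 0.006
grip_force: 0.0
```

```bash
cat >> h.py <<'E'
def shift(f,ref='w5',box=(100,170,255,305)):
    # rider top shift in px relative to ref, by template match
    a=cv2.imread('pics/'+ref+'.png')[box[0]:box[1],box[2]:box[3]];b=cv2.imread('pics/'+f+'.png')[box[0]-60:box[1]+20,box[2]-20:box[3]+20]
    r=cv2.matchTemplate(b,a,cv2.TM_CCOEFF_NORMED);_,m,_,l=cv2.minMaxLoc(r);print('rider px shift',l[0]-20,l[1]-60,'score',round(m,3))
E
python3 - <<'E'
from h import *
st();snap('wrist','w6');x=panfit('w6');shift('w6')
E
```

```text
t 16.025 p [ 0.5387 -0.0765  0.1969] yaw 7.57 F [ 0.51 -0.04 -0.83] w 0.006 gf 0.0
w6 pan [ 0.6281 -0.0173  0.1153] n 167 med|r| 0.175 tilt~ -0.0026
rider px shift 3 -14 score 0.794
```

>>> jog_arm([
  [0,0,0],
  [0,0,0],
  [0,0,0],
  [0,0,0],
  [0,0,0],
  [0,0,0],
  [0,0,0],
  [0,0,0],
], hand=[1,1,1,1,1,1,1,1], turn=[0,0,0,0,0,0,0,0])

```text
time_s: 17.08
tool_pos: [0.5387, -0.0765, 0.1969]
eef_rot: [[-0.132, 0.991, 0.0], [0.991, 0.132, -0.0], [-0.0, 0.0, -1.0]]
wrist_force: [-0.1, 0.9, 0.2]
grip_width: 0.003
grip_force: 0.0
```

```bash
python3 - <<'E'
from h import *
st();snap('wrist','w7');x=panfit('w7');panfit('w7',(.63,-.015,.12));snap('side','side1')
im=cv2.imread('pics/side1.png');w=cv2.imread('pics/w7.png')
cv2.imwrite('pics/fin.png',np.hstack([cv2.resize(im[90:250,200:360],(400,400)),cv2.resize(w[0:300,260:560],(400,400))]))
E
```

```text
t 17.075 p [ 0.5387 -0.0765  0.1969] yaw 7.57 F [-0.15  0.93  0.19] w 0.003 gf 0.0
w7 pan [ 0.6281 -0.0173  0.1153] n 165 med|r| 0.162 tilt~ -0.0023
w7 pan [ 0.6281 -0.0173  0.1152] n 168 med|r| 0.168 tilt~ -0.0019
```

View pics/fin.png

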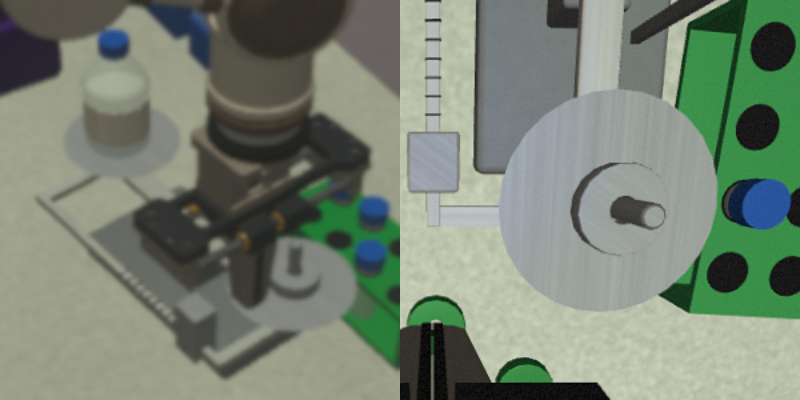

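The bottle is upright at (115,120), and the disc is flat on the post at (625,210). The rider at (433,160) has moved in, and the fingers are clear. The beam reads about -0.002 rad, and two readings 1 s apart agree, so I'm handing in.

```bash
python3 -c "
from rig import env
print(env.finish_job())"
```

```text
the job is handed in; nothing more can be done
None
```

I handed the job in at about 17 s: one disc sits on the post, and a single rider push left the beam still at about -0.002 rad (measured from the wrist camera, judge's verdict not shown).

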